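# Hold a spray mask over a wet plate

### The arm

A 7-joint arm with a two-finger parallel gripper is mounted at the origin on the work surface. World frame = base frame: x ahead of the robot, y to its left, z up, the work surface at z = 0. Lengths are in m, angles in rad, forces in N, time in s.
With the tool pointing down it reaches from about 0.4 to 0.925 m from the base axis. Payload 4.1 kg.
Tool frame: the origin (TCP) lies midway between the tips of the shut fingers; the grasp point (between the pads) lies 19 mm behind it; z points along the fingers, y is the line along which they close (so a half turn about z gives the same grasp; the last joint's range is limited). The gripper opens to 85 mm and grips with 20 to 120 N. Pads are 22 mm wide; open, the fingers measure 114 mm over their backs; the gripper's body (76 mm by 85 mm) begins 54 mm behind the grasp point. The pads swing forward as they close: fully open they stand 13 mm farther back than shut.
Start: joints at [-0.099, 0.398, 0.045, 1.537, -0.019, 1.207, -0.051], TCP at [0.65, 0, 0.231] pointing down, gripper open.
Joint ranges: [-2.82, 2.82], [-0.49, 2.23], [-1.37, 1.46], [0, 2.46], [-1.36, 4.5], [0.23, 2], [-2.94, 2.94]. Speed limits (rad/s): [2.57, 2.57, 3.14, 3.14, 3.14, 3.14, 3.14].

### API

Orientations are given as a rotation vector (axis times angle).
In Python, from station import read_state, snapshot, get_calibration, job_done gives the robot as it stands. The module is installed in compiled form; this text tells all that it offers.
- The arm moves only by the tool apply_moves, never from a script. Its argument "targets" is a list of rows, each a list of 2 entries, a list of its own where there are three numbers: the shift along the tool's x, y, z in mm, then the turn about the tool's z in units of 5 degrees (1.0 is 5 degrees). A call has 1 to 10 rows; each row shifts and turns the commanded pose from where the row before left it, along the tool's axes as they then stand; what a row does not reach is not made up. A row lasts 1/12 s, in which the tool goes at most 41.7 mm and 7.16 degrees, less where a joint would pass 70% of its speed; a pose out of reach is approached as far as the arm can. A call is refused whole if a number of a shift passes 41.7 or a number of a turn 1, either way. A call with a gripper value outside its range is refused whole. "gripper" is the opening, from -1 (shut) to 1 (fully open), set as the call begins (left out, the last holds). The fingers move at their own pace and stop on an object; "newtons" is the grip in N (left out, the last holds). Time passes only in rows, so rows that do not move let the fingers close. It gives the time, the measured TCP pose, the force, the opening and the grip force at its end, in the units of the state.
- read_state(): the state, without advancing time (a new reading comes with each control period).
- snapshot(name): name is "scene" or "side" or "wrist"; returns the picture (384x512x3 uint8, red, green, blue); there is no depth.
- get_calibration(name): a dict with "fx", "fy", "cx", "cy" (pixels), "k1" (the pictures are not rectified: a ray, as slopes to the right and down, at radius r is drawn at 1 + k1 r^2 times it, then the intrinsics apply), "T" (4x4, takes a point from camera to world coordinates); the wrist camera has in their place "T_tool_cam" (4x4, takes a point from camera to tool coordinates, whose origin is the TCP and whose axes are the flange's). Camera axes: x right, y up, looking along -z (the intrinsics and any distortion apply to the point x, -y, -z); pixel columns grow to the right and rows downward; lengths in m; the calibration is good to about 2 mm. A picture is of the moment at which its call begins: read the wrist's pose just before it. get_calibration takes no time and is no camera call.
- job_done(): hands the job in; it is judged then, once.
The state is a dict: "time_s": time; "joint_positions": joint angles; "joint_vel": joint speeds; "effort": joint torques, N m; "tool_pos": TCP position; "orientation": TCP orientation; "contact_force": force on the tool from outside, world axes, zero at the start; "moment": the same for the moment, N m; "opening": finger opening in m; "finger_force": force on a finger pad.
Only numpy, scipy, OpenCV 4.12 (cv2) and the standard library are available. Lean on these libraries where they do the work, as an engineer would, in place of code of your own. Each camera call takes 0.05 s, during which the arm holds its last target. There are 200 camera calls.

### The job

First press the raised sprung lever of the spray jig down until it catches and stays down by itself, clamping the red plate's bare tang. Then take the oblong spray mask (not the round one) by its handle, carry it over the row of wet red brackets and finish still holding it still and level about 1 cm above the red plate, edges lined up with the plate's, so that the next coat can be sprayed through it. The red paint is wet: neither the robot nor the mask may touch the plate or the brackets, and leave the other things on the table where they are.

Things in the scene. Friction and masses are not known exactly. Their poses are not given: they have to be found in the camera images.
- jig: Fixed grey steel jig. Origin at table height under the middle of the red plate, which lies on its top at 50 mm. Base 130 (x) x 240 (y) mm, y = -90 to +150. Low stops fence the plate in with 2 mm play. Over the tang, at y = +105, a lever lies along jig x: hinge at x = +50, 78 mm high (cheeks to 90 mm), press pad at its -x end. Yaw within 0.25 rad of the world axes.
- lever (a joint): Angle of the jig's hold-down lever, rad: 0 = raised (start, arm sloping up 0.5 rad), 0.5 = fully down, arm level. A spring resists with about 8 N at the pad at first, less further down, and throws it back up if let go before about 0.37; beyond that it snaps down by itself and stays (caught, reads about 0.49).
- lever_pad (a point): Centre of the upper face of the lever's black rubber press pad, 44 mm along the lever x 36 mm, 110 mm from the hinge, at its free end. In the jig frame: raised at x = -41, y = +105, z = 141 mm, tilted 0.5 rad (free end, -x, higher); fully down at x = -60, y = +105, z = 90 mm, level.
- plate: Loose 1 kg steel plate lying in the jig: wet red part 100 (x) x 150 (y) x 8 mm and, beyond its +y edge, a bare steel tang 36 x 60 mm, which the lever clamps. Origin: centre of the red part's underside, 50 mm above the table; axes parallel to the jig's.
- plate_top (a point): Centre of the red part's upper face, 58 mm above the table, axes as the plate's. The mask has to hover over this point.
- mask: Oblong aluminium spray mask, loose on the table, about 0.25 kg: sheet 100 (x) x 150 (y) x 3 mm, the outline of the red part, with a window slot at each short edge, and an upright handle blade in its middle 14 mm thick (x) x 54 mm long (y), top 50 mm above the underside. Origin: centre of the underside. A half turn makes no difference. Within 0.4 rad of the world axes, right of the brackets.
- round_mask: Round aluminium mask, disc of 116 mm diameter x 3 mm with the same handle as the oblong one. Not wanted; leave it. Origin: centre of the underside.
- bracket0: One of three equal wet red steel brackets standing in a row (along x) between the masks and the jig: round flange of 90 mm diameter, square column 40 mm, box head 50 (x) x 100 (y) mm from 95 to 140 mm height, reaching from y = -40 to +60 mm. Origin: centre of the flange's underside. Wet: do not touch.
- bracket1: One of three equal wet red steel brackets standing in a row (along x) between the masks and the jig: round flange of 90 mm diameter, square column 40 mm, box head 50 (x) x 100 (y) mm from 95 to 140 mm height, reaching from y = -40 to +60 mm. Origin: centre of the flange's underside. Wet: do not touch.
- bracket2: One of three equal wet red steel brackets standing in a row (along x) between the masks and the jig: round flange of 90 mm diameter, square column 40 mm, box head 50 (x) x 100 (y) mm from 95 to 140 mm height, reaching from y = -40 to +60 mm. Origin: centre of the flange's underside. Wet: do not touch.
- tape: Roll of masking tape lying flat, 90 mm diameter, 25 mm high. Bystander. Origin at the centre of its underside.
- cup: White mixing cup, 72 mm diameter, 85 mm high. Bystander. Origin at the centre of its underside.
- tin: Bare steel paint tin, 80 mm diameter, 110 mm high. Bystander. Origin at the centre of its underside.
Mind the look-alikes: they are no part of the job. Leave any orange look-alike of the mask alone.

How it is judged:
On the way, in this order (a step that is already met when the one before it is completed fails the run):
1. the lever is caught down and nothing presses it (value of joint lever above 0.46 rad and contact force between jig and the fingers below 0.1 N and contact force between jig and the arm below 0.1 N), for 0.3 s.
2. the oblong mask is lifted above the tops of the brackets (height (world z) of mask above 0.141 m), for 0.1 s.
At the end, for the whole second after the job is handed in: The oblong mask, held by the fingers, rests in the air 3 to 22 mm above the red plate, centred within 10 mm, parallel within 0.12 rad (either way round), level within 0.08 rad, touching neither plate nor jig; the lever is still caught (over 0.46 rad) and the plate within 8 mm of its place (value of joint lever above 0.46 rad and z of mask in the frame of plate_top between 0.003 and 0.022 m and horizontal distance between mask and plate_top below 0.01 m and angle between the x axis of mask and the x axis of plate_top, either way round below 0.12 rad and angle between mask's own z axis and vertical below 0.08 rad and linear speed of mask below 0.02 m/s and angular speed of mask below 0.15 rad/s and contact force between mask and plate below 0.1 N and contact force between mask and jig below 0.1 N and contact force between mask and the fingers above 1 N and distance of plate_top from where it was at the start of the episode below 0.008 m); the arm keeps its last pose, push and grip.
It fails at once if the wet plate is touched by mask, fingers or arm (contact force between plate and mask above 0.5 N or contact force between plate and the fingers above 0.5 N or contact force between plate and the arm above 0.5 N).
It fails at once if a wet bracket is touched (contact force between any of bracket0, bracket1, bracket2 and mask above 0.5 N or contact force between any of bracket0, bracket1, bracket2 and the fingers above 0.5 N or contact force between any of bracket0, bracket1, bracket2 and the arm above 0.5 N).
It fails at once if a bystander is moved by more than 30 mm (distance of any of tape, cup, tin, round_mask from where it was at the start of the episode above 0.03 m).
It also fails if it takes over 56 s, if anything falls off the work surface, if the arm or the gripper's body presses on something with over 40 N, if the wrist force passes 120 N, or if a joint passes its speed limit or range.

## Working session

There is one attempt and no reset: what is moved stays moved. The work goes in short steps, Python scripts to look and compute and a tool call to move; the robot and the scene stay as the last step left them, time stands still between calls to the robot, and variables do not carry over. Pictures are saved under pics/ and viewed, at most 10 in all, crops included, and the job is handed in when it is done.

Besides the shell and the picture viewer there is one more tool, called after ">>>" in YAML: its name, and indented under it one key for each argument. apply_moves: Moves the arm, as the interface text tells. Its arguments: {"type":"object","properties":{"targets":{"type":"array","items":{"type":"array"}},"gripper":{"type":"number"},"newtons":{"type":"number"}},"required":["targets"]}

```bash
mkdir -p pics; python3 - <<'E'
from station import *
import cv2,numpy as np
for n in("scene","side"):
    im=snapshot(n); cv2.imwrite(f"pics/{n}0.png",cv2.resize(im[:,:,::-1],(800,600),interpolation=cv2.INTER_CUBIC))
    c=get_calibration(n);print(n,{k:np.round(v,3).tolist() for k,v in c.items()})
print({k:np.round(v,3).tolist() for k,v in get_calibration("wrist").items()})
print(read_state())
E
```

```text
scene {'fx': 422.522, 'fy': 422.522, 'cx': 249.642, 'cy': 191.236, 'k1': -0.136, 'T': [[0.62, -0.559, 0.55, 1.155], [0.784, 0.458, -0.419, -0.584], [-0.017, 0.691, 0.723, 0.977], [0.0, 0.0, 0.0, 1.0]]}
side {'fx': 367.831, 'fy': 367.831, 'cx': 254.988, 'cy': 190.764, 'k1': -0.111, 'T': [[0.742, 0.432, -0.512, -0.068], [-0.67, 0.483, -0.564, -0.737], [0.003, 0.762, 0.648, 0.861], [0.0, 0.0, 0.0, 1.0]]}
{'fx': 300.446, 'fy': 300.446, 'cx': 255.156, 'cy': 195.334, 'k1': -0.044, 'T_tool_cam': [[-0.001, 0.952, 0.306, 0.079], [1.0, 0.001, -0.0, -0.001], [-0.0, 0.306, -0.952, -0.143], [0.0, 0.0, 0.0, 1.0]]}
{'time_s': 0.1, 'joint_positions': array([-0.09904195,  0.39914004,  0.0450199 ,  1.53775825, -0.01872714,
        1.20691485, -0.05069731]), 'joint_vel': array([ 0.00046561, -0.00247144, -0.00100623, -0.0042919 , -0.0006518 ,
        0.00066704, -0.00226071]), 'effort': array([ 3.69826899e-03, -4.76260614e+01,  1.37053739e+00, -2.54949743e+01,
        1.21164820e-02,  5.01686634e-03, -1.94127927e-05]), 'tool_pos': array([6.49422269e-01, 7.01227328e-05, 2.30350909e-01]), 'orientation': array([-2.22040946e+00, -2.22076929e+00,  2.09847591e-03]), 'contact_force': array([-0.44201617, -0.25469687,  0.0182379 ]), 'moment': array([-0.03183116, -0.00253068, -0.00717894]), 'finger_force': 0.0, 'opening': 0.08516436315124605}
```

View pics/scene0.png

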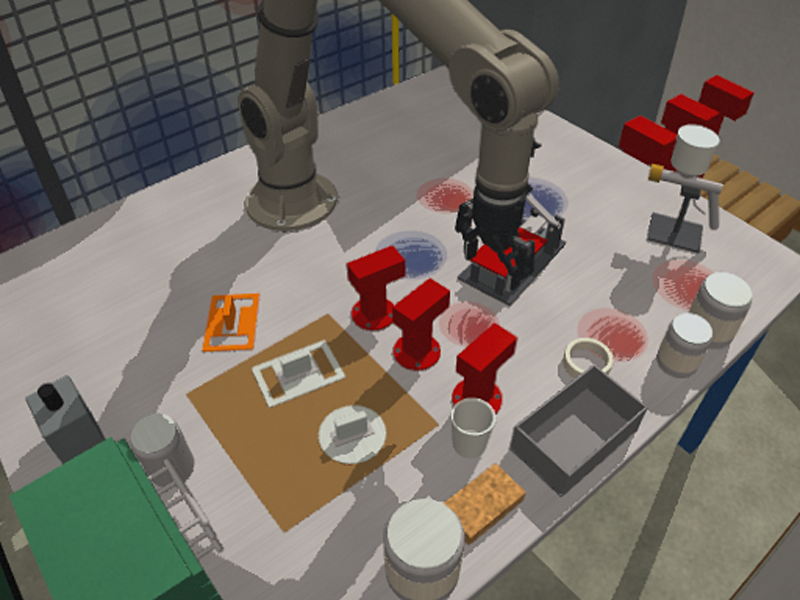

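View pics/side0.png

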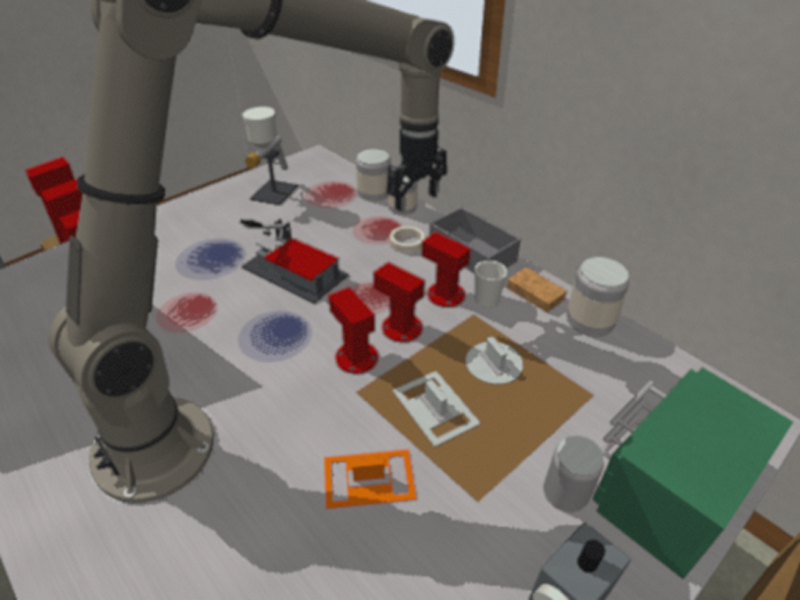

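Scene picture: the mask candidates are oblong aluminium (298,372), round (352,433) and orange look-alike (231,320). In the side picture they are at (436,406), (495,360) and (370,480). I choose the aluminium oblong one. The jig is at (297,262) in side, with its raised pad at about (252,224). Next, a close crop to check.

```bash
cat > h.py <<'E'
import cv2,numpy as np
from station import *
def crop(im,x,y,w=100,h=75,s=4): # native top-left
    return cv2.resize(im[y:y+h,x:x+w,::-1],(w*s,h*s),interpolation=cv2.INTER_LINEAR)
def ray(n,u,v,T=None):
    c=get_calibration(n); T=c["T"] if T is None else T
    p=np.array([(u-c["cx"])/c["fx"],(v-c["cy"])/c["fy"]]); q=p.copy()
    for _ in range(20): q=p/(1+c["k1"]*(q@q))
    d=np.array(T)[:3,:3]@[q[0],-q[1],-1]
    return np.array(T)[:3,3],d
def at(n,u,v,z,T=None):
    o,d=ray(n,u,v,T); return (o+d*(z-o[2])/d[2]).round(4)
def proj(n,P,T=None):
    c=get_calibration(n); T=c["T"] if T is None else T
    T=np.linalg.inv(T); p=T[:3,:3]@P+T[:3,3]; q=np.array([p[0],-p[1]])/-p[2]
    q=q*(1+c["k1"]*(q@q)); return np.array([c["cx"]+c["fx"]*q[0],c["cy"]+c["fy"]*q[1]])
E
python3 - <<'E'
from h import *
a=cv2.cvtColor(cv2.imread("pics/side0.png"),cv2.COLOR_BGR2RGB)
s=snapshot("side");c=snapshot("scene")
np.save("side.npy",s);np.save("scene.npy",c)
m=np.vstack([np.hstack([crop(s,145,125),crop(s,235,220)]),np.hstack([crop(c,145,205),crop(c,285,130)])])
cv2.imwrite("pics/m1.png",m)
E
```

```text
(no output)
```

View pics/m1.png

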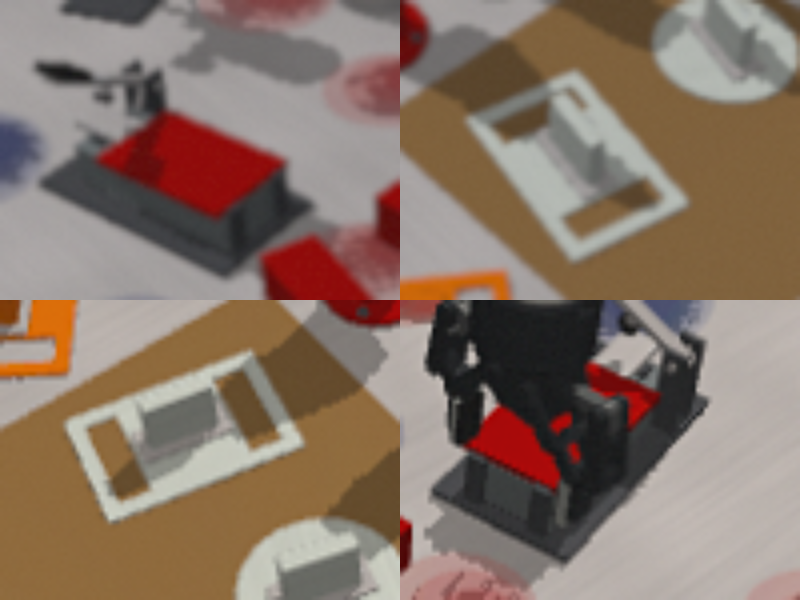

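The crops confirm the oblong aluminium mask with two window slots. Its tile corners are side (468,120),(575,70),(688,203),(573,263). The plate's red corners are (98,157),(165,110),(288,160),(218,217).

```bash
python3 - <<'E'
from h import *
def rep(n,o,pts,z,t):
    P=np.array([at(n,o[0]+x/4-.375,o[1]+y/4-.375,z) for x,y in pts]);c=P.mean(0)
    L=[np.linalg.norm(P[i]-P[(i+1)%4]).round(3) for i in range(4)]
    a=(P[3]+P[2]-P[0]-P[1]);b=(P[2]+P[1]-P[0]-P[3])
    print(t,c.round(4),L,np.arctan2(a[1],a[0]).round(3),np.arctan2(b[1],b[0]).round(3));print(P.tolist())
rep("side",(145,125),[(98,157),(165,110),(288,160),(218,217)],.058,"plate")
rep("side",(235,220),[(68,120),(175,70),(288,203),(173,263)],.003,"mask side")
rep("scene",(145,205),[(65,123),(250,50),(303,143),(110,220)],.003,"mask scene")
for x,y in[(40,183),(232,275),(313,207)]:print("base side",at("side",145+x/4-.375,125+y/4-.375,0.005))
for x,y in[(30,193),(165,260),(308,103)]:print("base scene",at("scene",285+x/4-.375,130+y/4-.375,0.005))
for x,y in[(38,70),(92,76)]:
  for z in(.14,.15):print("pad",z,at("side",145+x/4-.375,125+y/4-.375,z))
for n,u,v in[("side",357,358),("side",403,325),("side",447,293),("scene",372,312),("scene",417,348),("scene",478,396)]:
    print("flange",n,at(n,u*.64,v*.64,0.01))
E
```

```text
plate [0.494  0.2271 0.058 ] [np.float64(0.092), np.float64(0.15), np.float64(0.1), np.float64(0.151)] -1.336 0.253
[[0.4317, 0.2891, 0.058], [0.5212, 0.3115, 0.058], [0.56, 0.1668, 0.058], [0.4629, 0.141, 0.058]]
mask side [ 0.4493 -0.27    0.003 ] [np.float64(0.098), np.float64(0.15), np.float64(0.1), np.float64(0.15)] -1.782 -0.188
[[0.4168, -0.1877, 0.003], [0.5133, -0.2057, 0.003], [0.4826, -0.3527, 0.003], [0.3846, -0.3337, 0.003]]
mask scene [ 0.4513 -0.2688  0.003 ] [np.float64(0.149), np.float64(0.099), np.float64(0.148), np.float64(0.096)] -0.2 1.374
[[0.3895, -0.3321, 0.003], [0.4175, -0.1861, 0.003], [0.5142, -0.2061, 0.003], [0.4841, -0.3509, 0.003]]
base side [0.3997 0.3583 0.005 ]
base side [0.4588 0.1225 0.005 ]
base side [0.5735 0.1513 0.005 ]
base scene [0.4562 0.125  0.005 ]
base scene [0.5797 0.1568 0.005 ]
base scene [0.527  0.3886 0.005 ]
pad 0.14 [0.411  0.3365 0.14  ]
pad 0.15 [0.4044 0.3216 0.15  ]
pad 0.14 [0.4423 0.2943 0.14  ]
pad 0.15 [0.4352 0.28   0.15  ]
flange side [ 0.4145 -0.0794  0.01  ]
flange side [ 0.5507 -0.0693  0.01  ]
flange side [ 0.6994 -0.0574  0.01  ]
flange scene [ 0.425  -0.0737  0.01  ]
flange scene [ 0.5526 -0.0638  0.01  ]
flange scene [ 0.7062 -0.0507  0.01  ]
```

Check: edge lengths come out at 100 x 150 mm in both views, and the views agree within 3 mm.
- Plate: about (0.495, 0.2265), yaw 0.245.
- Mask: (0.450, -0.2695), yaw -0.195.
- Raised pad: about (0.430, 0.3185, 0.141).

Now shut the fingers and go over the pad.

>>> apply_moves:
  targets:
    - [[16, -11, 0], 0]
    - [[32, -22, 0], 0]
    - [[32, -22, 0], 0]
    - [[32, -22, 0], 0]
    - [[32, -22, 0], 0]
    - [[32, -22, 0], 0]
    - [[32, -22, 0], 0]
    - [[32, -22, 0], 0]
    - [[32, -22, 0], 0]
    - [[32, -22, 0], 0]
  gripper: -1

```text
time_s: 1.03
tool_pos: [0.4396, 0.3052, 0.2314]
orientation: [2.221, 2.221, 0.0]
contact_force: [-0.4, 1.2, -0.2]
opening: 0.0
finger_force: 0.0
```

>>> apply_moves:
  targets:
    - [[16, -11, 0], 0]
    - [[0, 0, 20], 0]
    - [[0, 0, 20], 0]
    - [[0, 0, 10], 0]
    - [[0, 0, 0], 0]
    - [[0, 0, 0], 0]
    - [[0, 0, 0], 0]

```text
time_s: 1.62
tool_pos: [0.4308, 0.3202, 0.1822]
orientation: [2.222, 2.22, 0.003]
contact_force: [0.5, -0.9, -0.1]
opening: 0.0002
finger_force: 0.0
```

```bash
python3 - <<'E'
from h import *
s=snapshot("side");c=snapshot("scene");w=snapshot("wrist")
m=np.vstack([np.hstack([crop(s,135,85),crop(c,285,90)]),np.hstack([cv2.resize(w[:,:,::-1],(400,300)),crop(c,185,205)])])
cv2.imwrite("pics/m2.png",m);print(read_state()["tool_pos"],read_state()["orientation"])
E
```

```text
[0.43082553 0.32028797 0.18243145] [2.22182982 2.22058489 0.00343811]
```

View pics/m2.png

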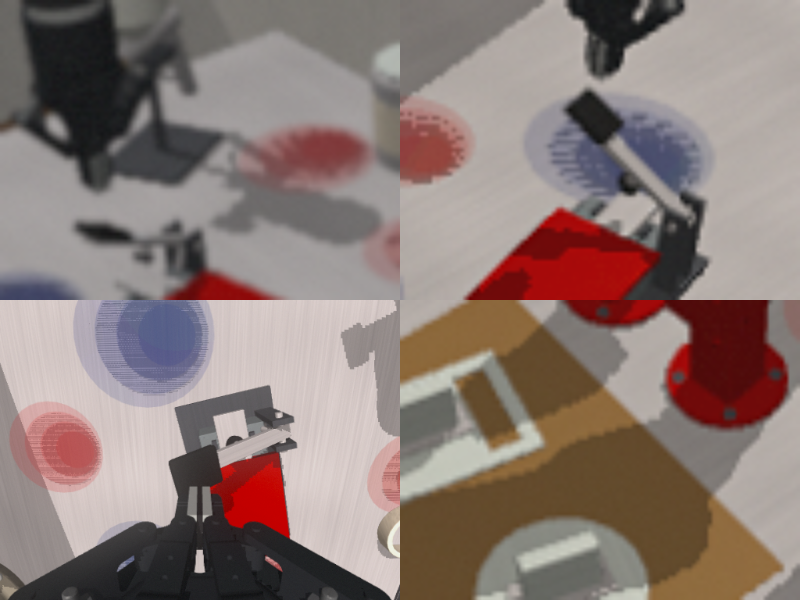

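Wrist tile: the fingers are above the raised pad at about (195,468). Scene tile: pad centre is about (594,118), with the lever sloping up. I check the pad position against these.

```bash
python3 - <<'E'
from h import *
from scipy.spatial.transform import Rotation as R
print(at("scene",285+194/4-.375,90+118/4-.375,.141))
st=read_state();T=np.eye(4);T[:3,:3]=R.from_rotvec(st["orientation"]).as_matrix();T[:3,3]=st["tool_pos"]
Tw=T@get_calibration("wrist")["T_tool_cam"]
k=1.28
print("pad w",at("wrist",195*k,168*k,.141,Tw), "pad far corners",at("wrist",169*k,157*k,.15,Tw),at("wrist",216*k,147*k,.13,Tw))
# jig corner far, y=+150 x=-65 / +65 at z~5mm
print("base far",at("wrist",176*k,106*k,.008,Tw),at("wrist",269*k,86*k,.008,Tw))
print("plate corner near tang right",at("wrist",279*k,152*k,.058,Tw),"plate nr",at("wrist",290*k,237*k,.058,Tw))
c=np.array([.495,.2265]);a=.245;M=np.array([[np.cos(a),-np.sin(a)],[np.sin(a),np.cos(a)]])
for p in[(-.041,.105),(-.06,.105),(-.065,.15),(.065,.15),(.05,.075),(.05,-.075)]:print(p,c+M@p)
E
```

```text
[0.4355 0.3171 0.141 ]
pad w [0.4265 0.3259 0.141 ] pad far corners [0.4061 0.3388 0.15  ] [0.4447 0.3411 0.13  ]
base far [0.3992 0.3625 0.008 ] [0.522  0.3886 0.008 ]
plate corner near tang right [0.5263 0.3135 0.058 ] plate nr [0.5549 0.1908 0.058 ]
(-0.041, 0.105) [0.42975596 0.31841961]
(-0.06, 0.105) [0.41132335 0.31381104]
(-0.065, 0.15) [0.39555763 0.35625444]
(0.065, 0.15) [0.52167548 0.38778676]
(0.05, 0.075) [0.52531514 0.31138812]
(0.05, -0.075) [0.56169859 0.16586752]
```

>>> apply_moves:
  targets:
    - [[0, 0, 20], 0]
    - [[0, 0, 15], 0]
    - [[-0.5, -2, 6], 0]
    - [[-0.5, -2, 6], 0]
    - [[-0.5, -2, 6], 0]
    - [[-0.5, -2, 6], 0]
    - [[-0.5, -2, 6], 0]
    - [[0, 0, 0], 0]

```text
time_s: 2.43
tool_pos: [0.4199, 0.3181, 0.1168]
orientation: [-2.221, -2.222, -0.002]
contact_force: [-0.9, -0.0, 2.8]
opening: -0.0001
finger_force: 1.2
```

>>> apply_moves:
  targets:
    - [[-0.5, -2, 6], 0]
    - [[-0.5, -2, 6], 0]
    - [[-0.5, -2, 6], 0]
    - [[-0.5, -2, 4], 0]
    - [[0, 0, 0], 0]
    - [[0, 0, 0], 0]

```text
time_s: 2.93
tool_pos: [0.4115, 0.315, 0.0936]
orientation: [2.221, 2.221, -0.002]
contact_force: [1.2, 0.1, -0.7]
opening: -0.0002
finger_force: 0.0
```

Contact force was 2.8 N, then zero at 94 mm, so the lever probably snapped down. Retreat upward and look.

>>> apply_moves:
  targets:
    - [[0, 0, -15], 0]
    - [[0, 0, -30], 0]
    - [[0, 0, -35], 0]
    - [[0, 0, -35], 0]
    - [[0, 0, -25], 0]
    - [[0, 0, 0], 0]
    - [[0, 0, 0], 0]
    - [[0, 0, 0], 0]
  gripper: 1

```text
time_s: 3.6
tool_pos: [0.4116, 0.315, 0.2336]
orientation: [2.221, 2.221, -0.002]
contact_force: [-0.3, -0.8, -0.6]
opening: 0.0849
finger_force: 0.0
```

```bash
python3 - <<'E'
from h import *
s=snapshot("side");c=snapshot("scene");w=snapshot("wrist")
m=np.vstack([np.hstack([crop(s,135,100),crop(c,285,90)]),np.hstack([cv2.resize(w[:,:,::-1],(400,300)),crop(s,215,165)])])
cv2.imwrite("pics/m3.png",m);print(read_state()["tool_pos"],read_state()["orientation"])
E
```

```text
[0.4112783  0.31480403 0.23268363] [-2.22121841 -2.22136027  0.00484743]
```

View pics/m3.png

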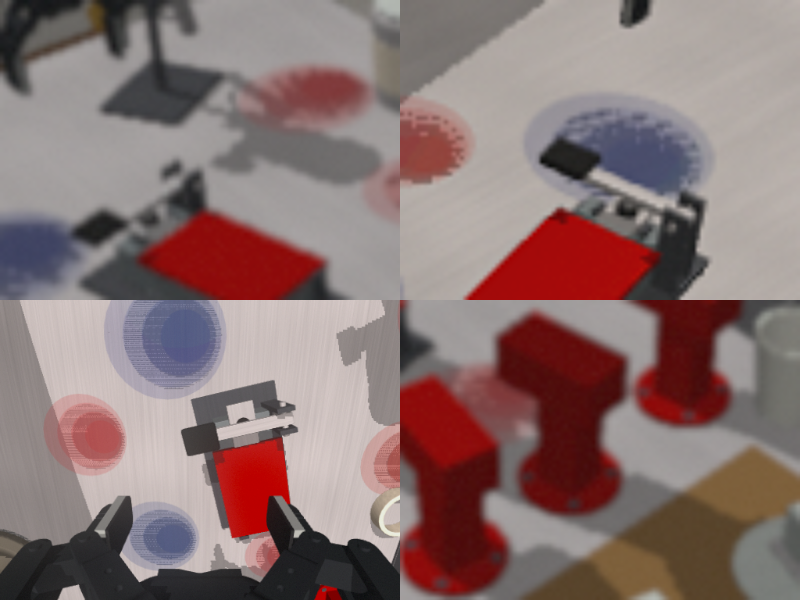

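Lever is level (pad at scene tile (570,158)) and stays down. The plate is unmoved. Now to the mask, swinging out slightly.

>>> apply_moves:
  targets:
    - [[-29.5, 9, 0], 0]
    - [[-29.5, 9, 0], 0]
    - [[-29.5, 9, 0], 0]
    - [[-29.5, 9, 0], 0]
    - [[-29.5, 9, 0], 0]
    - [[-29.5, 9, 0], 0]
    - [[-29.5, 9, 0], 0]
    - [[-29.5, 9, 0], 0]
    - [[-29.5, 9, 0], 0]
    - [[-29.5, 9, 0], 0]

```text
time_s: 4.58
tool_pos: [0.5016, 0.0189, 0.2332]
orientation: [-2.221, -2.221, 0.003]
contact_force: [-0.1, 0.1, 0.2]
opening: 0.0855
finger_force: 0.0
```

>>> apply_moves:
  targets:
    - [[-29, -5, 0], 0]
    - [[-29, -5, 0], 0]
    - [[-29, -5, 0], 0]
    - [[-29, -5, 0], 0]
    - [[-29, -5, 0], 0]
    - [[-29, -5, 0], 0]
    - [[-29, -5, 0], 0]
    - [[-29, -5, 0], 0]
    - [[-29, -5, 0], 0]
    - [[-29, -5, 0], 0]

```text
time_s: 5.42
tool_pos: [0.4511, -0.2705, 0.2332]
orientation: [-2.22, -2.22, 0.001]
contact_force: [1.0, 0.9, -0.1]
opening: 0.0855
finger_force: 0.0
```

>>> apply_moves:
  targets:
    - [[0, 0, 20], 1]
    - [[0, 0, 20], 1]
    - [[0, 0, 20], 0.23]
    - [[0, 0, 20], 0]
    - [[0, 0, 10], 0]
    - [[0, 0, 0], 0]
    - [[0, 0, 0], 0]

```text
time_s: 6.0
tool_pos: [0.4518, -0.2693, 0.1438]
orientation: [-2.426, -1.995, 0.001]
contact_force: [0.3, -0.9, 1.6]
opening: 0.0853
finger_force: 0.0
```

```bash
python3 - <<'E'
from h import *
s=read_state();w=snapshot("wrist")
cv2.imwrite("pics/w4.png",cv2.resize(w[:,:,::-1],(800,600)));print(s["tool_pos"],s["orientation"])
E
```

```text
[ 0.45176203 -0.26933309  0.14384867] [-2.42564151e+00 -1.99458759e+00  1.33666877e-03]
```

View pics/w4.png

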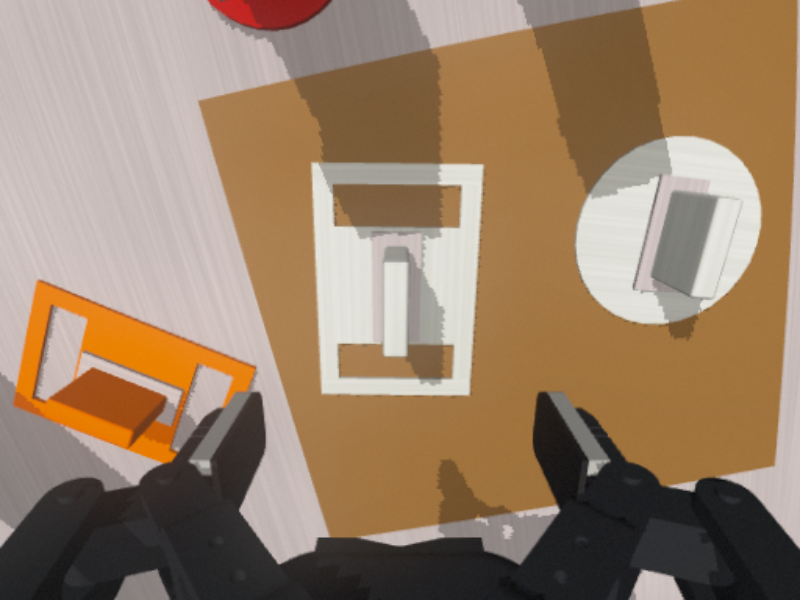

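The mask is seen straight: corners (312,163),(483,164),(470,395),(322,393), with the handle top around (397,301). The round mask is to the right and the orange one to the left, both clear of the fingers.

```bash
python3 - <<'E'
from h import *
from scipy.spatial.transform import Rotation as R
r=R.from_rotvec([-2.42564,-1.994588,.001337]).as_matrix();p=np.array([.451762,-.269333,.143849])
T=np.eye(4);T[:3,:3]=r;T[:3,3]=p;Tw=T@get_calibration("wrist")["T_tool_cam"]
P=np.array([at("wrist",x*.64,y*.64,.003,Tw) for x,y in[(312,163),(483,164),(470,395),(322,393)]])
tp=(P-p)@r; print("tool frame mm",(tp*1e3).round(1).tolist(),"mean",(tp.mean(0)*1e3).round(1))
h=np.array([at("wrist",x*.64,y*.64,.05,Tw) for x,y in[(385,248),(408,248),(407,356),(384,356)]])
hp=(h-p)@r; print((hp*1e3).round(1).tolist(),(hp.mean(0)*1e3).round(1)); print(P.mean(0),h.mean(0),np.arctan2(r[1,1],r[0,1]))
E
```

```text
tool frame mm [[74.1, -51.1, 140.9], [73.4, 48.5, 140.8], [-77.1, 47.7, 140.8], [-75.5, -52.8, 140.9]] mean [ -1.3  -1.9 140.9]
[[32.9, -7.7, 93.9], [32.9, 4.1, 93.8], [-27.2, 3.8, 93.8], [-27.2, -8.8, 93.9]] [ 2.9 -2.2 93.9]
[ 0.449425 -0.27015   0.003   ] [ 0.45005  -0.266075  0.05    ] -0.19442127465656694
```

>>> apply_moves:
  targets:
    - [[0, -2, 20], 0]
    - [[0, 0, 25], 0]
    - [[0, 0, 25], 0]
    - [[0, 0, 25], 0]
    - [[0, 0, 15], 0]
    - [[0, 0, 10], 0]
    - [[0, 0, 9], 0]
    - [[0, 0, 0], 0]
    - [[0, 0, 0], 0]

```text
time_s: 6.8
tool_pos: [0.4508, -0.2695, 0.016]
orientation: [2.426, 1.994, 0.001]
contact_force: [-0.4, 0.8, 0.6]
opening: 0.0858
finger_force: 0.0
```

>>> apply_moves:
  targets:
    - [[0, 0, 0], 0]
    - [[0, 0, 0], 0]
    - [[0, 0, 0], 0]
    - [[0, 0, 0], 0]
    - [[0, 0, 0], 0]
    - [[0, 0, 0], 0]
    - [[0, 0, 0], 0]
    - [[0, 0, 0], 0]
    - [[0, 0, 0], 0]
    - [[0, 0, 0], 0]
  gripper: -1
  newtons: 60

```text
time_s: 7.63
tool_pos: [0.4503, -0.2693, 0.0157]
orientation: [2.426, 1.995, 0.001]
contact_force: [-1.9, 0.7, 5.2]
opening: 0.0133
finger_force: 60.0
```

Gripped (opening 13.3 mm, 60 N). Lift.

>>> apply_moves:
  targets:
    - [[0, 0, -10], 0]
    - [[0, 0, -20], 0]
    - [[0, 0, -25], 0]
    - [[0, 0, -25], 0]
    - [[0, 0, -25], 0]
    - [[0, 0, -25], 0]
    - [[0, 0, -25], 0]
    - [[0, 0, -25], 0]
    - [[0, 0, -10], 0]
    - [[0, 0, 0], 0]

```text
time_s: 8.47
tool_pos: [0.4513, -0.2698, 0.2075]
orientation: [2.423, 1.993, 0.004]
contact_force: [0.2, 0.3, -3.0]
opening: 0.0129
finger_force: 59.0
```

>>> apply_moves:
  targets:
    - [[0, 0, -10], 0]
    - [[0, 0, -10], 0]
    - [[0, 0, 0], 0]
    - [[0, 0, 0], 0]
    - [[0, 0, 0], 0]

```text
time_s: 8.88
tool_pos: [0.4496, -0.2689, 0.2245]
orientation: [-2.426, -1.994, 0.001]
contact_force: [0.2, -0.8, -3.6]
opening: 0.0133
finger_force: 59.0
```

```bash
python3 - <<'E'
from h import *
s=read_state();w=snapshot("wrist");c=snapshot("scene")
cv2.imwrite("pics/w5.png",np.vstack([np.hstack([cv2.resize(w[:,:,::-1],(400,300)),crop(snapshot("side"),200,160,160,120,2.5.__int__() if 0 else 2)[:, :].copy() if 0 else cv2.resize(snapshot("side")[:,:,::-1],(400,300))]),np.hstack([crop(c,130,150),crop(c,180,180)])]));print(s["tool_pos"],s["orientation"])
E
```

```text
[ 0.44963688 -0.26886238  0.22449813] [-2.42567985e+00 -1.99431511e+00  1.15139749e-03]
```

View pics/w5.png

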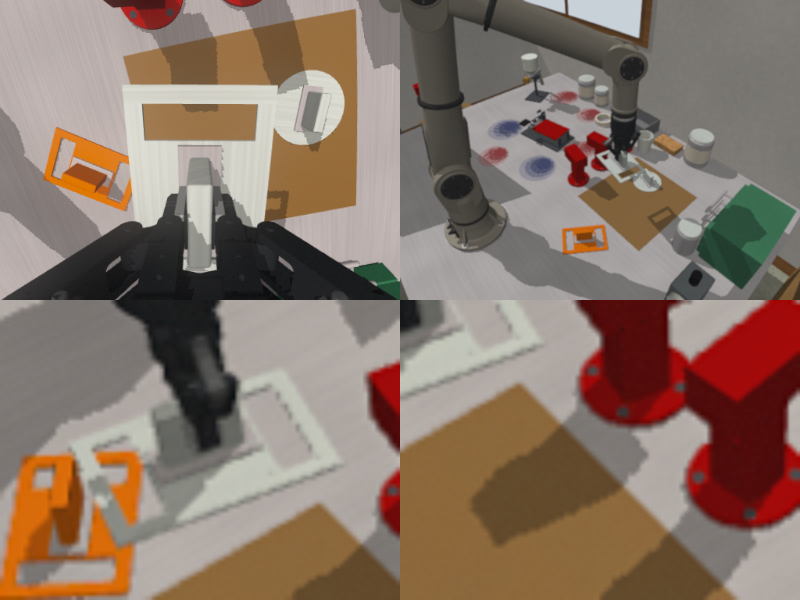

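The mask is held in the air, level by eye. Its front corners are at wrist tile (123,86) and (278,86). I measure its offset in the tool, and the plate better from the earlier wrist view (m3).

```bash
python3 - <<'E'
from h import *
from scipy.spatial.transform import Rotation as R
C=get_calibration("wrist")["T_tool_cam"]
def pose(o,p):
    T=np.eye(4);T[:3,:3]=R.from_rotvec(o).as_matrix();T[:3,3]=p;return T
T=pose([-2.42567985,-1.99431511,1.15e-3],[.449637,-.268862,.224498])
for zt in(.010,.0127,.016):
    P=np.array([at("wrist",x*1.28,y*1.28,.2245-zt,T@C) for x,y in[(123,86),(278,86)]])
    print(zt,(((P-T[:3,3])@T[:3,:3])*1e3).round(1).tolist())
# plate from m3 wrist tile: find red corners by image code
T=pose([-2.22121841,-2.22136027,.0048],[.4112783,.31480403,.23268363])
for x,y in[(214,151),(285,138),(291,227),(233,237)]:print(at("wrist",x*1.28,y*1.28,.058,T@C))
# scene+side plate by color now
for n,(x0,y0,x1,y1) in{"side":(150,130,232,190),"scene":(290,125,390,220)}.items():
    im=snapshot(n)[y0:y1,x0:x1].astype(int)
    m=((im[...,0]>110)&(im[...,1]<60)&(im[...,2]<60)).astype(np.uint8)
    k,l,s,_=cv2.connectedComponentsWithStats(m);i=1+s[1:,4].argmax();ct=cv2.findContours((l==i).astype(np.uint8),0,1)[0][0]
    P=np.array([at(n,x0+a,y0+b,.058)[:2] for a,b in ct[:,0]],np.float32)
    print(n,s[i].tolist(),cv2.minAreaRect(P))
E
```

```text
0.01 [[73.5, -49.2, 10.1], [73.4, 49.1, 9.9]]
0.0127 [[73.5, -50.0, 12.8], [73.4, 50.0, 12.6]]
0.016 [[73.4, -51.1, 16.1], [73.3, 51.1, 15.9]]
[0.431 0.293 0.058]
[0.5304 0.3122 0.058 ]
[0.5573 0.1651 0.058 ]
[0.4647 0.1466 0.058 ]
side [22, 23, 44, 26, 614] ((0.4911561906337738, 0.22809243202209473), (0.09700827300548553, 0.14883406460285187), 13.76950454711914)
scene [11, 17, 48, 36, 927] ((0.49893397092819214, 0.22958937287330627), (0.09767244756221771, 0.15019096434116364), 13.856352806091309)
```

>>> apply_moves:
  targets:
    - [[0, 0, 0], -0.5]
    - [[0, 0, 0], -0.5]
    - [[0, 0, 0], -0.5]
    - [[0, 0, 0], -0.5]
    - [[0, 0, 0], -0.5]
    - [[0, 0, 0], -0.5]
    - [[0, 0, 0], -0.5]
    - [[0, 0, 0], -0.5]
    - [[0, 0, 0], -0.5]
    - [[0, 0, 0], -0.5]

```text
time_s: 9.97
tool_pos: [0.45, -0.2691, 0.2251]
orientation: [-1.935, -2.475, 0.0]
contact_force: [-0.4, -0.3, -3.8]
opening: 0.0131
finger_force: 58.9
```

>>> apply_moves:
  targets:
    - [[10, 3.5, 0], 0]
    - [[20, 7, 0], 0]
    - [[25, 8.5, 0], 0]
    - [[25, 8.5, 0], 0]
    - [[25, 8.5, 0], 0]
    - [[25, 8.5, 0], 0]
    - [[25, 8.5, 0], 0]
    - [[25, 8.5, 0], 0]
    - [[25, 8.5, 0], 0]
    - [[25, 8.5, 0], 0]

```text
time_s: 10.8
tool_pos: [0.4708, -0.0249, 0.2254]
orientation: [-1.938, -2.472, -0.001]
contact_force: [0.2, 0.0, -2.1]
opening: 0.0132
finger_force: 58.9
```

>>> apply_moves:
  targets:
    - [[25, 8.5, 0], 0]
    - [[25, 8.5, 0], 0]
    - [[25, 8.5, 0], 0]
    - [[25, 8.5, 0], 0]
    - [[25, 8.5, 0], 0]
    - [[25, 8.5, 0], 0]
    - [[25, 8.5, 0], 0]
    - [[20, 8.5, 0], 0]
    - [[13, 5.5, 0], 0]
    - [[0, 0, 0], 0]

```text
time_s: 11.63
tool_pos: [0.4921, 0.1972, 0.2252]
orientation: [-1.93, -2.477, -0.003]
contact_force: [-0.0, 0.9, -2.1]
opening: 0.0129
finger_force: 58.8
```

>>> apply_moves:
  targets:
    - [[5, 2, 0], 0]
    - [[0, 0, 0], 0]
    - [[0, 0, 15], 0]
    - [[0, 0, 20], 0]
    - [[0, 0, 20], 0]
    - [[0, 0, 15], 0]
    - [[0, 0, 10], 0]
    - [[0, 0, 0], 0]
    - [[0, 0, 0], 0]
    - [[0, 0, 0], 0]

```text
time_s: 12.47
tool_pos: [0.4945, 0.1978, 0.1464]
orientation: [1.938, 2.471, 0.003]
contact_force: [-0.1, 0.5, -3.8]
opening: 0.0128
finger_force: 58.6
```

>>> apply_moves:
  targets:
    - [[15, 4, 0], 0]
    - [[16, 4, 0], 0]
    - [[0, 0, 0], 0]
    - [[0, 0, 15], 0]
    - [[0, 0, 15], 0]
    - [[0, 0, 8], 0]
    - [[0, 0, 0], 0]
    - [[0, 0, 0], 0]
    - [[0, 0, 0], 0]

```text
time_s: 13.22
tool_pos: [0.4947, 0.2302, 0.1084]
orientation: [1.937, 2.472, 0.003]
contact_force: [0.2, 1.1, -2.8]
opening: 0.013
finger_force: 58.7
```

```bash
python3 - <<'E'
from h import *
s=read_state();w=snapshot("wrist");c=snapshot("scene");d=snapshot("side")
cv2.imwrite("pics/w6.png",np.vstack([np.hstack([cv2.resize(w[:,:,::-1],(400,300)),crop(d,145,115)]),np.hstack([crop(c,285,90),crop(c,290,130)])]));print(s["tool_pos"],s["orientation"])
E
```

```text
[0.49473701 0.23015862 0.10839447] [1.93708651 2.47212425 0.00291587]
```

View pics/w6.png

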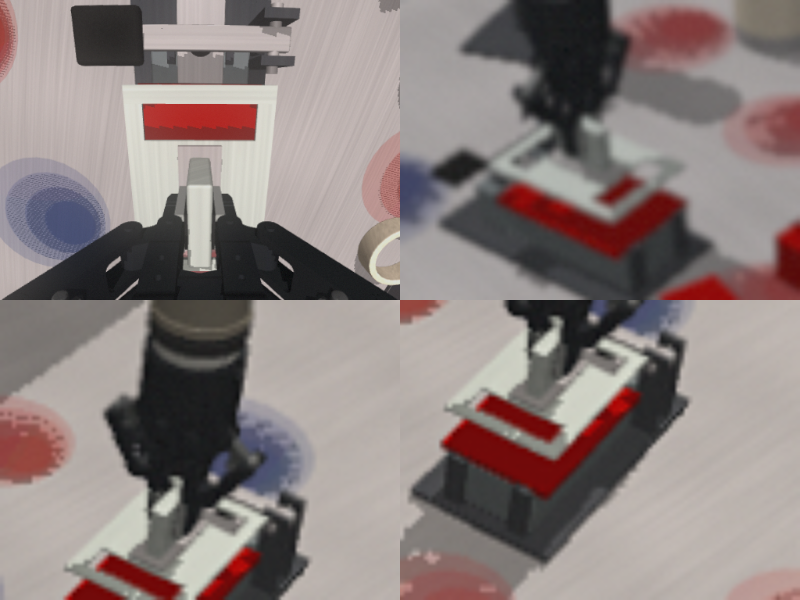

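The mask hovers above the plate. Side tile: mask corners (685,168),(612,222) against plate (688,205),(615,260). Scene tile: mask (443,408),(560,460) against plate (440,445),(547,500). I compare these.

```bash
python3 - <<'E'
from h import *
a=.241;X=np.array([np.cos(a),np.sin(a)]);Y=np.array([-X[1],X[0]])
def f(n,o,m,p,t):
    A=at(n,o[0]+m[0]/4-.375,o[1]+m[1]/4-.375,.0942);B=at(n,o[0]+p[0]/4-.375,o[1]+p[1]/4-.375,.058)
    d=(A-B)[:2]; print(n,t,A,B,"mask-plate in jig mm",(d@X*1e3).round(1),(d@Y*1e3).round(1))
f("side",(145,115),(285,168),(288,205),"right")
f("side",(145,115),(212,222),(215,260),"bottom")
f("scene",(290,130),(43,108),(40,145),"left")
f("scene",(290,130),(160,160),(147,200),"bottom")
# predicted corners
for n,o in(("side",(145,115)),("scene",(290,130))):
  for z,c in((.0942,(.4951,.2287)),(.058,(.4955,.2285))):
    print(n,z,[(((proj(n,np.r_[np.array(c)+X*sx*.05+Y*sy*.075,z])-o)+.375)*4).round(0).tolist() for sx,sy in((-1,-1),(1,-1),(1,1),(-1,1))])
E
```

```text
side right [0.5595 0.1668 0.0942] [0.5553 0.1607 0.058 ] mask-plate in jig mm 5.5 4.9
side bottom [0.4633 0.1447 0.0942] [0.4585 0.1393 0.058 ] mask-plate in jig mm 6.0 4.1
scene left [0.4663 0.1442 0.0942] [0.469  0.1418 0.058 ] mask-plate in jig mm -2.0 3.0
scene bottom [0.5661 0.1726 0.0942] [0.5671 0.1633 0.058 ] mask-plate in jig mm 1.2 9.3
side 0.0942 [[214.0, 222.0], [286.0, 167.0], [163.0, 116.0], [89.0, 166.0]]
side 0.058 [[218.0, 255.0], [289.0, 199.0], [168.0, 147.0], [95.0, 198.0]]
scene 0.0942 [[41.0, 107.0], [151.0, 160.0], [245.0, 58.0], [139.0, 12.0]]
scene 0.058 [[38.0, 141.0], [146.0, 194.0], [238.0, 92.0], [134.0, 46.0]]
```

Within the tolerances (the red side faces bias the plate readings low). Lower to about 12 mm clearance with a 1 mm trim.

>>> apply_moves:
  targets:
    - [[-1, 0, 6], 0]
    - [[0, 0, 6], 0]
    - [[0, 0, 5], 0]
    - [[0, 0, 4], 0]
    - [[0, 0, 1], 0]
    - [[0, 0, 0], 0]
    - [[0, 0, 0], 0]
    - [[0, 0, 0], 0]
    - [[0, 0, 0], 0]
    - [[0, 0, 0], 0]

```text
time_s: 14.2
tool_pos: [0.4943, 0.229, 0.0856]
orientation: [1.937, 2.473, 0.001]
contact_force: [0.0, -0.3, -2.9]
opening: 0.0134
finger_force: 58.8
```

```bash
python3 - <<'E'
from h import *
s=read_state();c=snapshot("scene");d=snapshot("side")
cv2.imwrite("pics/w7.png",np.hstack([crop(d,155,125,80,60,5),crop(c,290,130,80,60,5)]));print(s["tool_pos"],s["orientation"])
a=.241;X=np.array([np.cos(a),np.sin(a)]);Y=np.array([-X[1],X[0]])
for n,o in(("side",(155,125)),("scene",(290,130))):
  for z,k in((s["tool_pos"][2]-.0127,(.4951,.2277)),(.058,(.4955,.2285)),(.05,(.4955,.2285))):
    print(n,z,[(((proj(n,np.r_[np.array(k)+X*sx*.05+Y*sy*.075,z])-o)+.375)*5).round(0).tolist() for sx,sy in((-1,-1),(1,-1),(1,1),(-1,1))])
E
```

```text
[0.49433715 0.22904825 0.08559304] [1.93713716e+00 2.47287831e+00 9.10252772e-04]
side 0.07289303954267938 [[221.0, 252.0], [310.0, 183.0], [158.0, 119.0], [66.0, 182.0]]
side 0.058 [[223.0, 268.0], [311.0, 199.0], [160.0, 134.0], [69.0, 197.0]]
side 0.05 [[224.0, 277.0], [312.0, 207.0], [161.0, 143.0], [71.0, 206.0]]
scene 0.07289303954267938 [[48.0, 159.0], [184.0, 225.0], [300.0, 99.0], [169.0, 40.0]]
scene 0.058 [[48.0, 177.0], [183.0, 242.0], [298.0, 115.0], [168.0, 57.0]]
scene 0.05 [[47.0, 186.0], [181.0, 252.0], [296.0, 125.0], [167.0, 66.0]]
```

View pics/w7.png

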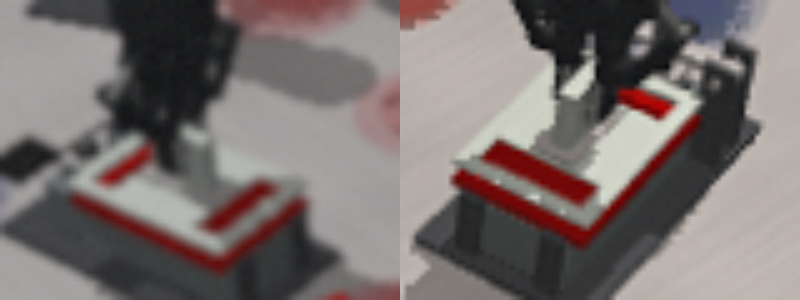

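The mask edges run parallel to and over the plate's: side mask corner (222,253) and scene (585,225), within 1 px of prediction, with a red gap visible all round. The lever is still down. Handing in.

```bash
python3 -c "
from station import *
print(job_done())"
```

```text
the job is handed in; nothing more can be done
None
```

I pressed the lever down and it stayed caught, then handed the job in after about 14 s with the oblong mask held level about 12 mm above the red plate, edges lined up by camera; I saw no sign of contact with the wet parts, and no verdict came back.

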